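Roll a U-tube out of its spring clip and lay it on the sloping draining rack

TASK

Take the rinsed glass U-tube out of its spring clip: push it sideways against the springy jaw until it is clear of the rigid hook, then lift; never pull it straight up. Turn it and lay it on the sloping draining rack, bend uppermost, with both open ends fully down in the two notches and touching the end sill, and let go. It is glass: handle it gently against clip and rack, and leave the other things on the bench where they are.

Things in the scene. Friction and masses are not known exactly. Their poses are not given: they have to be found in the camera images.
- u_tube: loose clear glass U-tube, white rims at the open ends, 10 mm diameter, 0.06-0.11 kg: two parallel legs 50 mm apart (60 over outsides), cross piece with 13 mm corners, 125 mm long in all. Origin near its centre of mass: midway between the legs, at axis height, 60 mm from the open ends; +x along the legs to the bend, y across, z square to the U. Starts level, z up. Grip firmly across both legs.
- end_left (a point): on the axis of the tube's leg at +y, 5 mm short of its open end (tube frame: x -55, y +25, z 0 mm)
- end_right (a point): the same on the leg at -y (tube frame: x -55, y -25, z 0 mm)
- bend_mid (a point): middle of the tube's cross piece, on its axis (tube frame: x +60, y 0, z 0 mm)
- clip_holder: fixed grey holder, plate 126 x 84 x 8 mm. Origin: centre of underside; x towards the clip, z up; the tube starts parallel to it at x -20, z 32. The clip (18 mm wide) holds the cross piece at x = 40; the legs point to -x and lie on a rest block at x = -45 (12 mm thick, top z 27, with a land 37 mm wide between the legs, z 36). From outside the legs are free between clip and block.
- clip_seat (a point): axis of the cross piece in the clip, 32 mm above the bench; axes as the holder. A rigid hook stands on its -x side; the hook's lip (z 39.5 to 42.5 mm above the bench) reaches over the cross piece to 0.5 mm past its axis, so it cannot be lifted straight. The springy jaw stands on its +x side.
- clip_jaw (a joint): angle of the springy steel jaw, 0 closed, grows as the tube pushes it to the holder's +x. Hinge 18 mm above the bench, jaw 30 mm high; takes 1.5 N to start, about 4 N at 8 mm, plus friction (more if the tube is pressed down). Pushed 7 to 9 mm to +x (jaw about 0.5 rad; legs slide on the block) the tube is clear of the hook and can be lifted straight up.
- drain_rack: fixed steel draining rack on a white drip tray 148 x 184 mm; origin: centre of underside, x to its high side, z up; side cheeks at y +-82 mm, up to 124 mm high. Between them a sloping frame is hinged along y at x -60, z 45 mm, clamped stiffly by two black knobs at a slope that varies.
- rack_frame (a joint): slope of the frame above level, less 0.576 rad: slope = 0.576 + this (0.44 to 0.71 rad); does not yield. Across its low end a notched steel bar is screwed on through slots: two notches 50 mm apart, 12.5 wide, 11.5 deep, shoulders rounded 3 mm. The bar is set up to 10 mm off the middle either way, firmly clamped; this is not reported: look, or feel for the notches.
- rack_seat (a point): the seated tube's axes are parallel to these, and its origin lies here if the bar is set in the middle: x up the slope, y across, z square to it. In mm: notched bar at x -40 (5 thick, notch floors z -5, teeth to z 6.5); end sill's face x -60, top z 6.5; round upper rail under the legs at x 32, top z -5. Free beside and below the legs between bar and rail; side rails y +-77, tops z -7.
- petri_0: loose bystander: petri dish, 60 mm across, 14 mm high; origin centre of its underside
- tape_roll: loose bystander: roll of tape, 86 mm across, 19 mm high; origin centre of its underside
- timer: loose bystander: bench timer 70 x 62 x 18 mm; origin centre of its underside

How it is judged (in metres and radians):
On the way, in this order (a step that is already met when the one before it is completed fails the run):
1. the tube is pushed sideways and opens the springy jaw (value of joint clip_jaw above 0.25 rad), for 0.05 s.
2. the tube is lifted out of the clip and clear of the holder (distance between bend_mid and clip_seat above 0.05 m and contact force between u_tube and clip_holder below 0.05 N), for 0.1 s.
At the end, for the whole second after the job is handed in: Both open ends lie down in the two notches (within 3 mm of seated depth) and within 5 mm of touching the end sill; the bend is up the slope on the upper rail (within 5 mm); the tube is released and at rest (((y of end_left in the frame of rack_seat between 0.011 and 0.039 m and y of end_right in the frame of rack_seat between -0.039 and -0.011 m) or (y of end_right in the frame of rack_seat between 0.011 and 0.039 m and y of end_left in the frame of rack_seat between -0.039 and -0.011 m)) and x of end_left in the frame of rack_seat between -0.058 and -0.05 m and z of end_left in the frame of rack_seat between -0.004 and 0.003 m and x of end_right in the frame of rack_seat between -0.058 and -0.05 m and z of end_right in the frame of rack_seat between -0.004 and 0.003 m and z of bend_mid in the frame of rack_seat between -0.005 and 0.005 m and linear speed of u_tube below 0.02 m/s).
It fails at once if the glass tube is forced against the clip or holder (contact force between u_tube and clip_holder above 40 N).
It fails at once if the glass tube is struck or pressed hard on the rack (contact force between u_tube and drain_rack above 40 N).
It fails at once if the petri dish is disturbed (distance of petri_0 from where it was at the start of the episode above 0.015 m).
It fails at once if the tape roll is disturbed (distance of tape_roll from where it was at the start of the episode above 0.015 m).
It fails at once if the timer is disturbed (distance of timer from where it was at the start of the episode above 0.015 m).
It also fails if it takes over 64 s, if anything falls off the work surface, if the arm or the gripper's body presses on something with over 40 N, if the wrist force passes 120 N, or if a joint passes its speed limit or range.

ROBOT

A 6-joint arm with a two-finger parallel gripper is mounted at the origin on a cart in front of the work surface, level with it; the furniture and walls round the work are solid. World frame = base frame: x ahead of the robot, y to its left, z up, the work surface at z = 0. Lengths are in mm, angles in rad, forces in N, time in s.
With the tool pointing down it reaches from about 350 to 925 mm from the base axis. Payload 6.4 kg.
Tool frame: the origin (TCP) lies between the finger pads; the fingertips stand 11 mm ahead of it and the grasp point (between the pads) lies 8 mm behind it; z points along the fingers, y is the line along which they close (so a half turn about z gives the same grasp; the last joint's range is limited). The gripper opens to 85 mm and grips with 20 to 120 N. Pads are 22 mm wide; open, the fingers measure 114 mm over their backs; the gripper's body (76 mm by 85 mm) begins 54 mm behind the grasp point. The pads swing forward as they close: fully open they stand 13 mm farther back than shut.
Start: joints at [-1.316, 0.245, 1.558, -0, 1.339, -0.174], TCP at [270.263, -591.162, 242.29] pointing down, gripper open.
Joint ranges: [-3.13, 3.13], [-1.02, 2.26], [0.13, 2.54], [-0.95, 4.09], [0.21, 2.88], [-2.74, 2.74]. Speed limits (rad/s): [2.57, 2.57, 3.14, 3.14, 3.14, 3.14].

INTERFACE

Orientations are given as a 3x3 rotation matrix whose columns are the frame's x, y, z axes.
In Python, from station import sensors, cams, manip gives the robot as it stands.
- The arm moves only by the tool play_rows, never from a script. Its argument "motion" is text: rows parted by semicolons, each of 4 numbers parted by spaces: the shift along the tool's x, y, z in mm, then the turn about the tool's z in degrees. A call has 1 to 5 rows; each row shifts and turns the commanded pose from where the row before left it, along the tool's axes as they then stand; what a row does not reach is not made up. A row lasts 1/8 s, in which the tool goes at most 62.5 mm and 10.7 degrees, less where a joint would pass 70% of its speed; a pose out of reach is approached as far as the arm can. A call is refused whole if a number of a shift passes 62.5 or a number of a turn 10.7, either way. A call with a gripper value outside its range is refused whole. "jaw" is the opening, from -1 (shut) to 1 (fully open), set as the call begins (left out, the last holds). The fingers move at their own pace and stop on an object; the grip force is fixed at half the most. Time passes only in rows, so rows that do not move let the fingers close. It gives the time, the measured TCP pose, the force, the opening and the grip force at its end, in the units of the state.
- sensors.observe(): the state, without advancing time (a new reading comes with each control period).
- cams.capture(name): name is "scene" or "top" or "wrist"; returns (picture, depth): 384x512x3 uint8, blue, green, red; 384x512 float32, mm along the optical axis (not along the pixel's ray), 0 where there is no reading.
- cams.get_calibration(name): a dict with "fovy" (degrees; the focal length in pixels is half the picture's height over the tangent of half this angle, whatever the lens; pixels are square), "cx", "cy" (the principal point, pixels), "D" ([k1, k2, p1, p2, k3] as OpenCV has them; the pictures are not rectified), "xyz" and "rotation" of the camera in the world. Camera axes: x right, y down, z forward; pixel columns grow to the right and rows downward; lengths in mm; the calibration is good to about 2 mm. A picture is of the moment at which its call begins: read the wrist's pose just before it. get_calibration takes no time and is no camera call; for the wrist camera it gives the pose at the moment of the call.
- manip.job_done(): hands the job in; it is judged then, once.
The state is a dict: "time": time; "joint_positions": joint angles; "joint_vel": joint speeds; "tau": joint torques, N m; "ee_pos": TCP position; "eef_rot": TCP orientation; "ft_force": force on the tool from outside, world axes, zero at the start; "moment": the same for the moment, N m; "grip_width": opening from 0.0 (shut) to 1.0 (fully open); "grasp_force": force on a finger pad.
Only numpy, scipy, OpenCV 4.12 (cv2) and the standard library are available. Lean on these libraries where they do the work, as an engineer would, in place of code of your own. Each camera call takes 0.05 s, during which the arm holds its last target. There are 200 camera calls.

## Working session

There is one attempt and no reset: what is moved stays moved. The work goes in short steps, Python scripts to look and compute and a tool call to move; the robot and the scene stay as the last step left them, time stands still between calls to the robot, and variables do not carry over. Pictures are saved under pics/ and viewed, at most 10 in all, crops included, and the job is handed in when it is done.

Besides the shell and the picture viewer there is one more tool, called after "Call:" as name(argument=value, ...) on one line, values as JSON. play_rows: Moves the arm, as the interface text tells. Its arguments: {"type":"object","properties":{"motion":{"type":"string"},"jaw":{"type":"number"}},"required":["motion"]}

```bash
ls; mkdir -p pics; cat > h.py <<'E'
import numpy as np, cv2
from station import sensors, cams, manip
def snap(n):
    c=cams.get_calibration(n); im,d=cams.capture(n)
    f=192/np.tan(np.radians(c['fovy'])/2)
    K=np.array([[f,0,c['cx']],[0,f,c['cy']],[0,0,1]])
    return dict(im=im,d=d,K=K,D=np.array(c['D'],float),t=np.array(c['xyz']),R=np.array(c['rotation']).reshape(3,3))
def rays(s,uv):
    p=cv2.undistortPoints(np.array(uv,float).reshape(-1,1,2),s['K'],s['D']).reshape(-1,2)
    return np.c_[p,np.ones(len(p))]
def world(s,uv,z=None):
    "with depth, or meet plane z"
    r=rays(s,uv)
    if z is None:
        d=np.array([s['d'][int(round(v)),int(round(u))] for u,v in np.array(uv).reshape(-1,2)])
        return (r*d[:,None])@s['R'].T+s['t']
    w=r@s['R'].T
    return s['t']+w*((z-s['t'][2])/w[:,2])[:,None]
def cloud(s):
    v,u=np.mgrid[0:384,0:512]
    r=rays(s,np.c_[u.ravel(),v.ravel()])
    return ((r*s['d'].ravel()[:,None])@s['R'].T+s['t']).reshape(384,512,3)
def pix(s,P):
    P=np.array(P,float).reshape(-1,3)
    return cv2.projectPoints((P-s['t'])@s['R'],np.zeros(3),np.zeros(3),s['K'],s['D'])[0].reshape(-1,2)
E
python3 - <<'E'
from h import *
import pickle
a=snap('top');b=snap('scene')
pickle.dump((a,b),open('ab.pkl','wb'))
cv2.imwrite('pics/1.png',np.hstack([a['im'][:,:],])); cv2.imwrite('pics/2.png',b['im'])
for s in(a,b): print(s['t'],s['R'].round(3).tolist(),s['K'][0],s['D'])
o=sensors.observe();print(o)
E
```

```text
pics
[ 260.87413725   74.18813148 1362.70862913] [[0.011, -0.986, 0.166], [-1.0, -0.013, -0.013], [0.015, -0.165, -0.986]] [378.2038731    0.         253.94485861] [-0.09776037  0.          0.          0.          0.        ]
[-531.37677035 -765.10533664  661.35984292] [[0.637, -0.314, 0.704], [-0.771, -0.267, 0.579], [0.006, -0.911, -0.412]] [442.60052038   0.         252.96717718] [0.02185702 0.         0.         0.         0.        ]
{'time': 0.1, 'joint_positions': array([-1.31611689e+00,  2.45773896e-01,  1.55892543e+00,  4.01047747e-05,
        1.33871045e+00, -1.74110372e-01]), 'joint_vel': array([ 0.00052379, -0.00169204, -0.00125224,  0.00045809, -0.00156543,
       -0.0003026 ]), 'tau': array([ 4.06736272e-04, -4.30665207e+01, -3.27130508e+01, -7.28540931e-05,
        2.83049863e-03,  1.53536166e-05]), 'ee_pos': array([ 270.13153241, -590.66262144,  241.25361994]), 'eef_rot': array([[ 9.09473500e-01,  4.15761682e-01, -4.20025859e-04],
       [ 4.15761744e-01, -9.09471850e-01,  1.76833989e-03],
       [ 3.53206270e-04, -1.78288895e-03, -9.99998348e-01]]), 'ft_force': array([ 0.01654284,  0.76687009, -0.08069837]), 'moment': array([ 0.00056726, -0.01438613,  0.0166513 ]), 'grasp_force': 0.0, 'grip_width': 1.0036329851437402}
```

View pics/1.png

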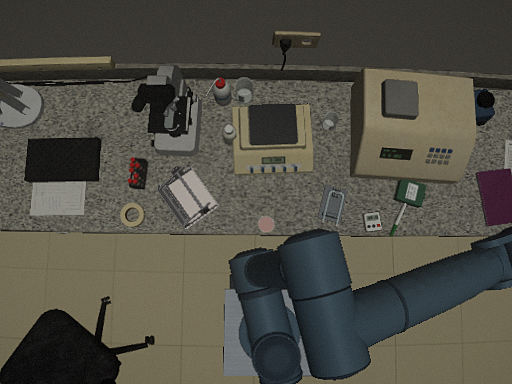

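View pics/2.png

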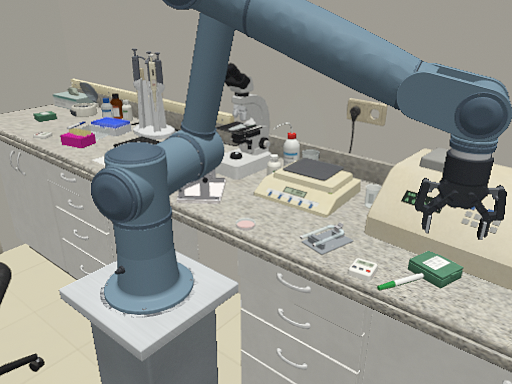

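Top view: holder at about (333,205), rack at (188,196), tape roll (131,214), petri dish (266,225), timer (372,221). The scene view shows the holder at (325,236). Next I turn these into rough positions.

```bash
python3 - <<'E'
from h import *
import pickle
a,b=pickle.load(open('ab.pkl','rb'))
for n,p,z in [('holder',(333,205),8),('rack',(188,196),60),('tape',(131,214),19),('petri',(266,225),14),('timer',(372,221),18),('scale',(272,140),50),('centrif',(410,125),100),('flaskscale corner',(235,172),30)]:
    print(n,world(a,[p],z).round(),world(a,[p]).round())
c=cloud(a)
cr=[cv2.resize(a['im'][y:y+75,x:x+75],(500,500),interpolation=cv2.INTER_CUBIC) for x,y in((296,170),(150,158))]
w=snap('wrist');print(w['t'],w['R'].round(3).tolist(),w['K'][0],sensors.observe()['ee_pos'])
cv2.imwrite('pics/3.png',cv2.resize(np.hstack(cr),(800,400)))
E
```

```text
holder [[ 451. -233.    8.]] [[ 451. -232.   10.]]
rack [[469. 287.  60.]] [[477. 295.   7.]]
tape [[407. 497.  19.]] [[409. 502.   1.]]
petri [[375.  12.  14.]] [[375.  12.  16.]]
timer [[ 393. -372.   18.]] [[ 393. -374.   13.]]
scale [[680.  -7.  50.]] [[665.  -4.  95.]]
centrif [[ 731. -501.  100.]] [[ 699. -461.  187.]]
flaskscale corner [[564. 125.  30.]] [[567. 126.  16.]]
[ 338.42925242 -558.5302524   372.40753065] [[0.415, -0.87, -0.267], [-0.91, -0.398, -0.119], [-0.003, 0.293, -0.956]] [275.07592941   0.         255.8748783 ] [ 270.16710344 -590.74241622  241.42922484]
```

View pics/3.png

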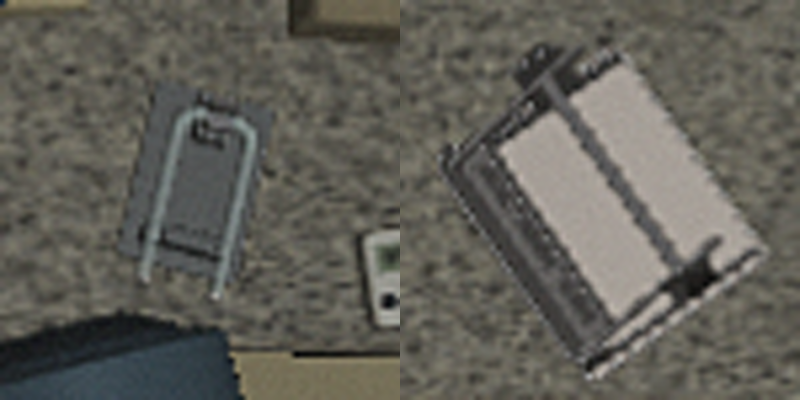

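Crop: the tube's bend is at the top, in the clip at (222,118), and its ends are at (147,280) and (217,297), giving a holder yaw of about -13°. The rack's low notched end is at lower left and its upper rail runs (550,90)-(680,270), giving a yaw of about -54°. I'll grip with tool x opposite to tube x so joint 6 stays in range at the rack. First I move over the holder.

```bash
cat >> h.py <<'E'
def plan(tgt,n,per=5,dec=0):
    "rows from measured pose to (x,y,z,yawdeg) in n equal rows; prints rounded rows"
    o=sensors.observe(); p=np.array(o['ee_pos']); R=np.array(o['eef_rot']).reshape(3,3)
    psi=np.degrees(np.arctan2(R[1,0],R[0,0])); dy=tgt[3]-psi; dy=(dy+180)%360-180
    P0=p.copy();rows=[]
    for i in range(n):
        goal=P0+(np.array(tgt[:3])-P0)*(i+1)/n; g=goal-p; c,s=np.cos(np.radians(psi)),np.sin(np.radians(psi))
        X=np.array([c,s,0]);Y=np.array([s,-c,0])
        r=[round(g@X,dec),round(g@Y,dec),round(-g[2],dec),round(-dy/n,1)]
        p=p+r[0]*X+r[1]*Y-np.array([0,0,r[2]]); psi-=r[3]; rows.append(' '.join('%g'%v for v in r))
    for k in range(0,n,per): print('; '.join(rows[k:k+per]))
    print('end',p.round(1),round(psi,1),'t',o['time'],'ft',np.round(o['ft_force'],1))
E
python3 -c "
from h import *
plan((440,-230,140,167),14)"
```

```text
22 -18 7 -10.2; 24 -15 7 -10.2; 27 -9 8 -10.2; 28 -5 7 -10.2; 29 0 7 -10.2
28 6 7 -10.2; 26 10 8 -10.2; 25 15 7 -10.2; 21 18 7 -10.2; 18 23 7 -10.2
13 25 8 -10.2; 9 27 7 -10.2; 4 28 7 -10.2; -1 29 7 -10.2
end [ 440.  -229.6  140.4] 167.4 t 0.15 ft [ 0.4 -0.3  0.8]
```

Call:
play_rows(motion="22 -18 7 -10.2; 24 -15 7 -10.2; 27 -9 8 -10.2; 28 -5 7 -10.2; 29 0 7 -10.2", jaw=1)

```text
time: 0.78
ee_pos: [330.9, -460.9, 205.7]
eef_rot: [[0.244, 0.97, -0.0], [0.97, -0.244, 0.001], [0.001, -0.0, -1.0]]
ft_force: [0.3, 0.3, 0.0]
grip_width: 1.001
grasp_force: 0.0
```

Call:
play_rows(motion="28 6 7 -10.2; 26 10 8 -10.2; 25 15 7 -10.2; 21 18 7 -10.2; 18 23 7 -10.2")

```text
time: 1.4
ee_pos: [391.9, -332.2, 169.9]
eef_rot: [[-0.6, 0.8, -0.0], [0.8, 0.6, 0.0], [0.0, 0.0, -1.0]]
ft_force: [-1.5, 0.2, 0.4]
grip_width: 0.999
grasp_force: 0.0
```

Call:
play_rows(motion="13 25 8 -10.2; 9 27 7 -10.2; 4 28 7 -10.2; -1 29 7 -10.2; 0 0 0 0")

```text
time: 2.02
ee_pos: [439.9, -228.4, 140.4]
eef_rot: [[-0.976, 0.217, -0.002], [0.217, 0.976, 0.001], [0.002, 0.001, -1.0]]
ft_force: [-0.5, -1.4, 0.6]
grip_width: 1.0
grasp_force: 0.0
```

```bash
python3 - <<'E'
from h import *
import pickle
w=snap('wrist'); o=sensors.observe(); w['o']=o
print(o['time'],o['ee_pos'],o['joint_positions'].round(2),w['t'],w['D'])
pickle.dump(w,open('w1.pkl','wb')); cv2.imwrite('pics/4.png',cv2.resize(w['im'],(800,600)))
E
```

```text
2.075 [ 439.96442742 -229.48575075  140.92358934] [-0.71  0.    2.02 -0.    1.12 -2.06] [ 367.56215315 -211.01169819  271.60639104] [-0.01505559  0.          0.          0.          0.        ]
```

View pics/4.png

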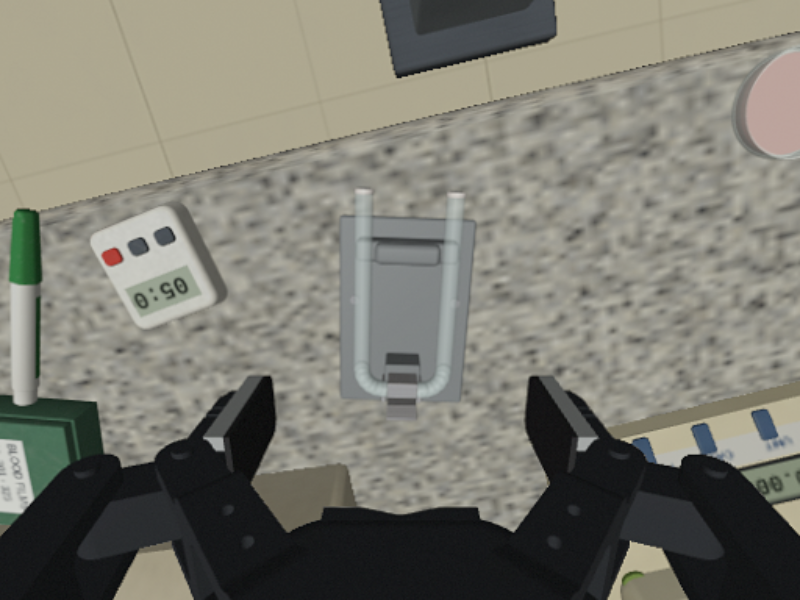

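Wrist view (800 px wide): the tube rims are at (363,189) and (456,194), the legs run down to the bend at y≈388, and the clip is at (403,385). The rest block is at (408,252).

```bash
python3 - <<'E'
from h import *
import pickle
w=pickle.load(open('w1.pkl','rb'))
k=512/800
pts=np.array([(363,189),(456,194),(363,340),(446,340),(403,389)])*k
P=world(w,pts,32);print(P.round(1))
print('gap',np.linalg.norm(P[0]-P[1]),np.linalg.norm(P[2]-P[3]))
for a,b in((0,2),(1,3)): d=P[b]-P[a];print(np.degrees(np.arctan2(d[1],d[0])))
m=(P[0]+P[1])/2;d=P[4]-m;print(np.linalg.norm(d),np.degrees(np.arctan2(d[1],d[0])))
pl=np.array([(341,215),(475,222),(342,399),(462,402)])*k
Q=world(w,pl,8);print(Q.round(1),[np.linalg.norm(Q[i]-Q[j]).round(1) for i,j in((0,1),(2,3),(0,2),(1,3))], Q.mean(0))
# edges across legs at several rows
g=cv2.resize(w['im'],None,fx=3,fy=3,interpolation=cv2.INTER_CUBIC)[350:790,620:920]
cv2.imwrite('pics/5.png',cv2.resize(g,None,fx=1.35,fy=1.35))
E
```

```text
[[ 373.  -232.1   32. ]
 [ 386.5 -183.5   32. ]
 [ 458.1 -253.3   32. ]
 [ 469.  -204.8   32. ]
 [ 495.4 -237.    32. ]]
gap 50.46540928017259 49.76736754962209
-13.986235655325341
-14.452230780808874
119.29034059931752 -14.165108109135177
[[ 385.4 -250.9    8. ]
 [ 407.2 -172.5    8. ]
 [ 506.5 -282.3    8. ]
 [ 526.9 -202.     8. ]] [np.float64(81.4), np.float64(82.9), np.float64(125.1), np.float64(123.3)] [ 456.52875868 -226.91948124    8.        ]
```

View pics/5.png

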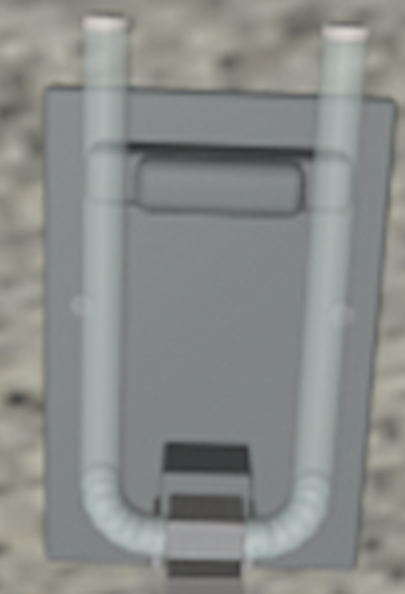

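```bash
python3 -c "
from h import *
plan((435,-221.7,60,165.8),5,dec=1)"
```

```text
1.3 1.3 16.2 0.3; 1.3 1.3 16.2 0.3; 1.3 1.3 16.2 0.3; 1.4 1.3 16.1 0.3; 1.3 1.2 16.2 0.3
end [ 435.  -221.7   60. ] 165.9 t 2.075 ft [-0.1  0.2  0.1]
```

Call:
play_rows(motion="1.3 1.3 16 0.3; 1.3 1.3 16 0.3; 1.3 1.3 16 0.3; 1.3 1.3 16 0.3; 1.3 1.3 16 0.3")

```text
time: 2.7
ee_pos: [434.9, -222.1, 60.0]
eef_rot: [[-0.97, 0.245, -0.0], [0.245, 0.97, 0.0], [0.001, 0.0, -1.0]]
ft_force: [-0.6, 0.9, -0.8]
grip_width: 0.999
grasp_force: 0.0
```

Call:
play_rows(motion="0 0 0 0; 0 0 0 0")

```text
time: 2.95
ee_pos: [435.6, -222.5, 61.6]
eef_rot: [[-0.97, 0.244, 0.001], [0.244, 0.97, -0.0], [-0.001, -0.0, -1.0]]
ft_force: [-0.4, 0.6, 0.2]
grip_width: 1.006
grasp_force: 0.0
```

```bash
python3 - <<'E'
from h import *
import pickle
w=snap('wrist'); o=sensors.observe(); w['o']=o
R=o['eef_rot'];print(o['time'],o['ee_pos'],o['ft_force'],np.degrees(np.arctan2(R[1,0],R[0,0])))
pickle.dump(w,open('w2.pkl','wb')); cv2.imwrite('pics/6.png',cv2.resize(w['im'],(800,600)))
E
```

```text
3.0 [ 435.77002634 -222.65470881   61.90793791] [-0.5093069   0.96702184  0.8262497 ] 165.87080648805693
```

View pics/6.png

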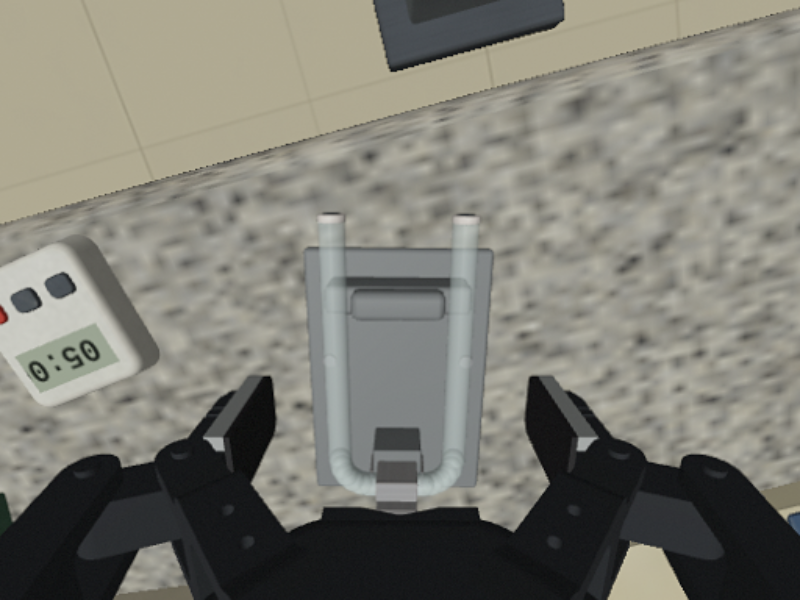

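The legs lie between the open pads. The rims are at (331,218) and (466,218), the legs near the bend at x≈340 and 453, and the pads' inner edges at x=272 and 527. Now the residual offset in the tool frame.

```bash
cat >> h.py <<'E'
def toolf(P,o):
    return (np.array(P)-o['ee_pos'])@np.array(o['eef_rot'])
E
python3 - <<'E'
from h import *
import pickle
w=pickle.load(open('w2.pkl','rb'));k=512/800
g=cv2.cvtColor(w['im'],cv2.COLOR_BGR2GRAY).astype(float)
pts=np.array([(331,218),(466,218),(340,440),(453,440),(397,485)])*k
P=world(w,pts,32);T=toolf(P,w['o']);print(T.round(1))
print((T[0]+T[1])/2,(T[2]+T[3])/2)
print(w['t'],toolf(w['t'],w['o']))
E
```

```text
[[ 57.6 -23.8  29.8]
 [ 57.6  26.1  29.8]
 [-37.7 -24.5  30. ]
 [-37.8  24.7  29.9]
 [-61.4   0.2  30. ]]
[57.6056579   1.12775397 29.83293307] [-37.76314349   0.08387758  29.95666511]
[ 363.43375523 -202.89211091  192.6502142 ] [  74.80333528    1.42858822 -130.83982334]
```

Call:
play_rows(motion="0 0 8 0.3; 0 0 8 0.3; 0 0 8 0; 0 0 7 0; 0 0 4 0")

```text
time: 3.62
ee_pos: [435.0, -222.1, 25.6]
eef_rot: [[-0.967, 0.254, -0.001], [0.254, 0.967, 0.0], [0.001, 0.0, -1.0]]
ft_force: [-0.5, -0.2, -0.0]
grip_width: 0.999
grasp_force: 0.0
```

Call:
play_rows(motion="0 0 0 0; 0 0 0 0; 0 0 0 0; 0 0 0 0", jaw=0.5)

```text
time: 4.12
ee_pos: [435.4, -222.3, 26.5]
eef_rot: [[-0.967, 0.254, 0.0], [0.254, 0.967, -0.0], [-0.0, -0.0, -1.0]]
ft_force: [0.5, 0.9, 0.1]
grip_width: 0.746
grasp_force: 0.0
```

Call:
play_rows(motion="0 0 0 0; 0 0 0 0; 0 0 0 0", jaw=0.46)

```text
time: 4.5
ee_pos: [435.3, -222.4, 26.4]
eef_rot: [[-0.967, 0.254, 0.0], [0.254, 0.967, -0.0], [-0.0, -0.0, -1.0]]
ft_force: [0.0, 0.0, 0.2]
grip_width: 0.726
grasp_force: 0.2
```

Call:
play_rows(motion="0 0 0 0; 0 0 0 0; 0 0 0 0", jaw=0.43)

```text
time: 4.88
ee_pos: [435.3, -222.3, 26.3]
eef_rot: [[-0.967, 0.254, 0.0], [0.254, 0.967, -0.0], [-0.0, -0.0, -1.0]]
ft_force: [-0.6, -1.4, 0.2]
grip_width: 0.715
grasp_force: 0.4
```

Call:
play_rows(motion="0 0 0 0; 0 0 0 0", jaw=0.41)

```text
time: 5.12
ee_pos: [435.3, -222.2, 26.3]
eef_rot: [[-0.967, 0.254, 0.0], [0.254, 0.967, -0.0], [-0.0, -0.0, -1.0]]
ft_force: [0.0, -0.6, 1.1]
grip_width: 0.705
grasp_force: 0.4
```

Call:
play_rows(motion="0 0 0 0; 0 0 0 0; 0 0 0 0", jaw=-1)

```text
time: 5.5
ee_pos: [435.3, -222.3, 26.9]
eef_rot: [[-0.967, 0.254, -0.0], [0.254, 0.967, 0.0], [0.0, -0.0, -1.0]]
ft_force: [-1.8, 1.1, 6.0]
grip_width: 0.679
grasp_force: 62.4
```

Gripped, with about 6 N pressing down. I'll ease up 0.7 mm, then push 8 mm toward the jaw (tool -x).

Call:
play_rows(motion="0 0 -0.7 0; -2 0 0 0; -2 0 0 0; -2 0 0 0; -2 0 0 0")

```text
time: 6.12
ee_pos: [441.3, -223.8, 26.6]
eef_rot: [[-0.967, 0.253, -0.005], [0.253, 0.967, 0.002], [0.005, 0.0, -1.0]]
ft_force: [-9.5, -0.5, 7.0]
grip_width: 0.677
grasp_force: 64.4
```

Call:
play_rows(motion="0 0 0 0; 0 0 0 0")

```text
time: 6.38
ee_pos: [441.5, -223.9, 26.7]
eef_rot: [[-0.967, 0.254, -0.004], [0.254, 0.967, 0.001], [0.004, 0.0, -1.0]]
ft_force: [-6.8, -0.7, 6.4]
grip_width: 0.672
grasp_force: 64.3
```

Call:
play_rows(motion="0 0 -0.4 0; -1 0 0 0; -0.8 0 0 0; 0 0 0 0; 0 0 0 0")

```text
time: 7.0
ee_pos: [442.4, -224.1, 26.6]
eef_rot: [[-0.967, 0.253, -0.006], [0.253, 0.967, 0.002], [0.006, 0.001, -1.0]]
ft_force: [-9.1, -1.9, 4.5]
grip_width: 0.676
grasp_force: 64.2
```

Call:
play_rows(motion="-0.6 0 -0.3 0; -0.6 0 0 0; 0 0 0 0; 0 0 0 0")

```text
time: 7.5
ee_pos: [443.1, -224.2, 26.5]
eef_rot: [[-0.967, 0.253, -0.007], [0.253, 0.967, 0.003], [0.008, 0.001, -1.0]]
ft_force: [-10.1, -2.2, 5.0]
grip_width: 0.679
grasp_force: 64.1
```

```bash
python3 - <<'E'
from h import *
import pickle
w=snap('wrist'); o=sensors.observe(); w['o']=o
pickle.dump(w,open('w3.pkl','wb')); print(o['ee_pos'],o['ft_force'])
cv2.imwrite('pics/7.png',cv2.resize(w['im'][100:384,100:420],None,fx=2,fy=2,interpolation=cv2.INTER_CUBIC))
E
```

```text
[ 443.04503407 -224.21422336   26.47496843] [-10.08144509  -1.88080615   3.58450642]
```

View pics/7.png

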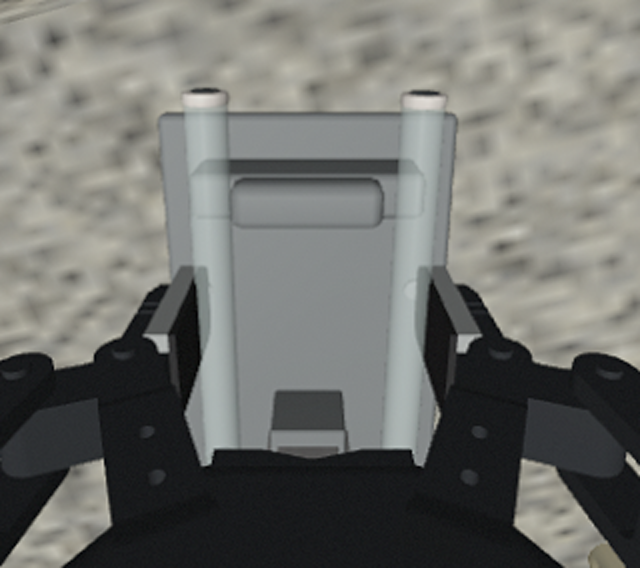

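The tube is held between the pads, with rims at crop (205,96) and (424,99). I'll check whether it slipped in the grip.

```bash
python3 - <<'E'
from h import *
import pickle
w=pickle.load(open('w3.pkl','rb'))
p=np.array([(205,97),(424,100)])/2+100
print(toolf(world(w,p,32),w['o']), world(w,p,32))
E
```

```text
[[ 57.07337311 -22.93683118  -5.09800741]
 [ 56.33148417  27.17908789  -5.07193535]] [[ 382.06246398 -231.96393264   32.        ]
 [ 395.47132911 -183.66943234   32.        ]]
```

No slip, and the tube has shifted about 8.8 mm along the clip axis. Lifting.

Call:
play_rows(motion="0 0 -2 0; 0 0 -3 0; 0 0 -3 0; 0 0 -3 0; 0 0 -3 0")

```text
time: 8.18
ee_pos: [446.2, -225.0, 42.0]
eef_rot: [[-0.967, 0.254, 0.001], [0.254, 0.967, -0.0], [-0.001, 0.0, -1.0]]
ft_force: [-1.7, 1.0, -0.3]
grip_width: 0.673
grasp_force: 65.0
```

Call:
play_rows(motion="0 0 -5 0; 0 0 -6 0; 0 0 -8 0; 0 0 -12 0; 0 0 -15 0")

```text
time: 8.8
ee_pos: [445.9, -225.1, 88.7]
eef_rot: [[-0.967, 0.254, 0.0], [0.254, 0.967, -0.0], [-0.0, -0.0, -1.0]]
ft_force: [-0.1, -0.6, -1.2]
grip_width: 0.676
grasp_force: 65.0
```

```bash
python3 -c "
from h import *
plan((504,238,225,126),14)"
```

```text
4 33 -10 2.8; 6 33 -9 2.8; 8 32 -10 2.8; 9 32 -10 2.8; 11 32 -10 2.8
12 31 -9 2.8; 14 30 -10 2.8; 15 30 -10 2.8; 17 29 -10 2.8; 18 28 -9 2.8
19 27 -10 2.8; 21 26 -10 2.8; 22 25 -10 2.8; 23 24 -9 2.8
end [504.  237.9 224.7] 126.1 t 8.8 ft [-0.1 -0.6 -1.2]
```

Call:
play_rows(motion="4 33 -10 2.8; 6 33 -9 2.8; 8 32 -10 2.8; 9 32 -10 2.8; 11 32 -10 2.8")

```text
time: 9.43
ee_pos: [466.9, -58.5, 138.1]
eef_rot: [[-0.876, 0.482, 0.001], [0.482, 0.876, -0.0], [-0.001, 0.0, -1.0]]
ft_force: [0.1, -0.3, -1.4]
grip_width: 0.674
grasp_force: 64.9
```

Call:
play_rows(motion="12 31 -9 2.8; 14 30 -10 2.8; 15 30 -10 2.8; 17 29 -10 2.8; 18 28 -9 2.8")

```text
time: 10.05
ee_pos: [487.6, 107.1, 186.2]
eef_rot: [[-0.733, 0.68, 0.001], [0.68, 0.733, 0.0], [-0.001, 0.001, -1.0]]
ft_force: [0.6, -0.1, -0.3]
grip_width: 0.675
grasp_force: 64.9
```

Call:
play_rows(motion="19 27 -10 2.8; 21 26 -10 2.8; 22 25 -10 2.8; 23 24 -9 2.8; 0 0 0 0")

```text
time: 10.68
ee_pos: [504.3, 239.6, 225.5]
eef_rot: [[-0.591, 0.807, 0.003], [0.807, 0.591, 0.001], [-0.001, 0.003, -1.0]]
ft_force: [-0.4, -0.3, -0.7]
grip_width: 0.677
grasp_force: 64.9
```

```bash
python3 - <<'E'
from h import *
import pickle
w=snap('wrist'); o=sensors.observe(); w['o']=o
print(o['time'],o['ee_pos'],o['joint_positions'].round(2),o['ft_force'])
pickle.dump(w,open('w4.pkl','wb')); cv2.imwrite('pics/8.png',cv2.resize(w['im'],(800,600)))
E
```

```text
10.725 [503.9585393  238.47302813 224.62232591] [ 0.24  0.05  1.81 -0.    1.28 -0.39] [ 0.07672462 -0.58385477 -0.95163599]
```

View pics/8.png

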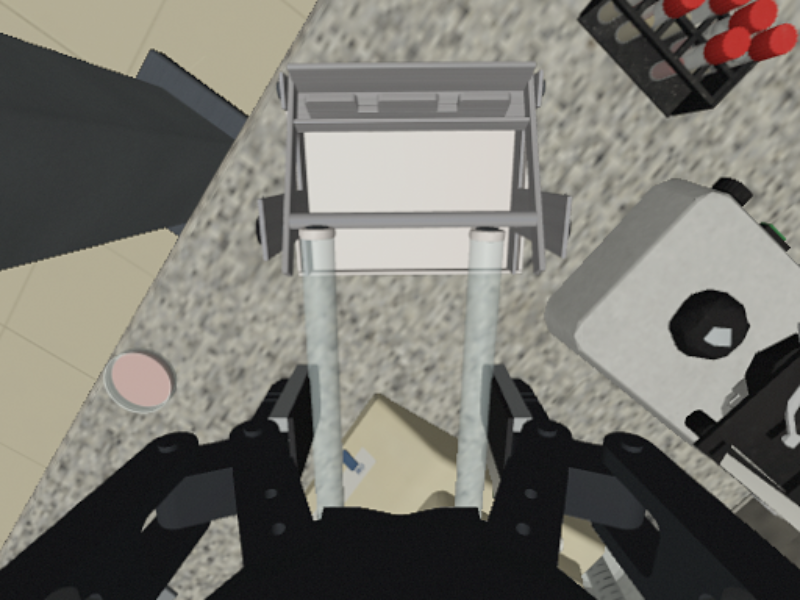

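The whole rack is in view. The notch gaps are near (368,102) and (447,102), the upper rail runs along y≈218 from x 285 to 543, and the drip tray is white. I'll enlarge this, with depth.

```bash
python3 - <<'E'
from h import *
import pickle
w=pickle.load(open('w4.pkl','rb'))
cv2.imwrite('pics/9.png',cv2.resize(w['im'][35:165,170:360],(798,546),interpolation=cv2.INTER_CUBIC))
c=cloud(w); T=toolf(c.reshape(-1,3),w['o']).reshape(384,512,3)
for u in(205,215,225,236,245,260,275,286,300,320,330):
    print(u,[(v,*T[v,u].round(0).astype(int)[[0,1]],int(round(c[v,u,2]))) for v in (44,48,52,56,60,64,67,70,74,78,79,80,82,138,140,142)])
E
```

```text
205 [(44, np.int64(136), np.int64(-47), 60), (48, np.int64(134), np.int64(-48), 56), (52, np.int64(131), np.int64(-49), 52), (56, np.int64(128), np.int64(-50), 46), (60, np.int64(120), np.int64(-46), 72), (64, np.int64(117), np.int64(-46), 73), (67, np.int64(114), np.int64(-47), 69), (70, np.int64(112), np.int64(-48), 65), (74, np.int64(109), np.int64(-49), 60), (78, np.int64(105), np.int64(-49), 61), (79, np.int64(105), np.int64(-49), 59), (80, np.int64(104), np.int64(-49), 58), (82, np.int64(102), np.int64(-50), 54), (138, np.int64(49), np.int64(-46), 93), (140, np.int64(47), np.int64(-46), 93), (142, np.int64(46), np.int64(-46), 93)]
215 [(44, np.int64(136), np.int64(-37), 61), (48, np.int64(133), np.int64(-38), 56), (52, np.int64(131), np.int64(-39), 52), (56, np.int64(128), np.int64(-40), 47), (60, np.int64(120), np.int64(-36), 72), (64, np.int64(116), np.int64(-36), 73), (67, np.int64(114), np.int64(-37), 70), (70, np.int64(112), np.int64(-38), 66), (74, np.int64(109), np.int64(-39), 58), (78, np.int64(105), np.int64(-38), 61), (79, np.int64(105), np.int64(-39), 60), (80, np.in
[... 5166 characters left out ...]
np.int64(48), np.int64(63), 94), (142, np.int64(46), np.int64(63), 94)]
330 [(44, np.int64(136), np.int64(74), 61), (48, np.int64(134), np.int64(76), 56), (52, np.int64(131), np.int64(77), 50), (56, np.int64(129), np.int64(79), 43), (60, np.int64(125), np.int64(80), 42), (64, np.int64(121), np.int64(80), 45), (67, np.int64(117), np.int64(79), 47), (70, np.int64(114), np.int64(79), 49), (74, np.int64(110), np.int64(79), 49), (78, np.int64(106), np.int64(77), 59), (79, np.int64(105), np.int64(77), 58), (80, np.int64(104), np.int64(78), 55), (82, np.int64(102), np.int64(79), 53), (138, np.int64(49), np.int64(72), 94), (140, np.int64(48), np.int64(72), 94), (142, np.int64(46), np.int64(73), 93)]
```

View pics/9.png

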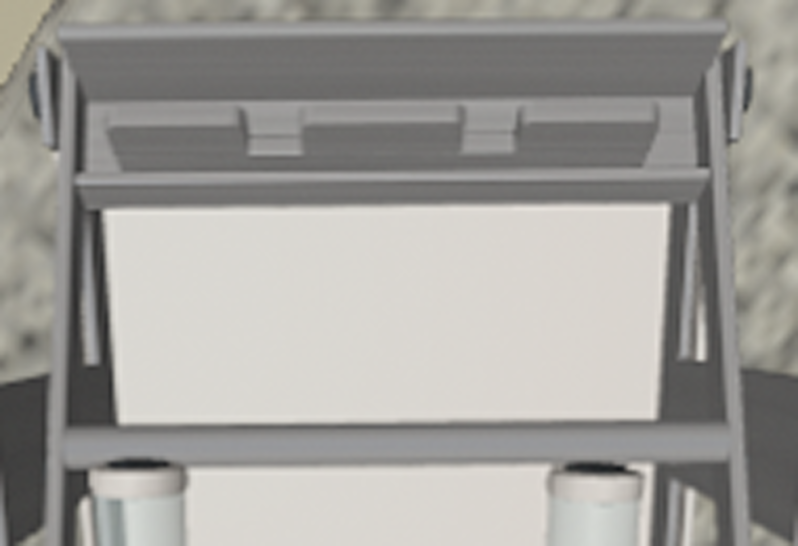

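The enlarged view shows the notches centred at crop x≈274 and 490, the sill behind them, and the rail at y≈442. The side rails centre near x≈400, so the bar sits about 4 mm off the middle. Depth gives a slope of about 0.46 rad. Next, a line fit and the lateral offset.

```bash
python3 - <<'E'
from h import *
import pickle
w=pickle.load(open('w4.pkl','rb'))
c=cloud(w); T=toolf(c.reshape(-1,3),w['o']).reshape(384,512,3)
def prof(rows,cols): return [(T[v,cols,0].mean().round(2),c[v,cols,2].mean().round(2)) for v in rows]
cols=np.r_[210:228,242:278,295:315]
S=np.array(prof(range(45,57),cols));B=np.array(prof(range(67,73),cols))
for n,A in(('sill',S),('bar',B)): print(n,np.arctan(np.polyfit(A[:,1],A[:,0],1)[0]),A.mean(0))
print('bartop',prof(range(59,68),cols)); print('rail',prof(range(132,148,1),np.r_[225:290]))
p=np.array([(242,120),(302,120),(460,120),(520,120),(247,150),(302,150),(463,150),(516,150)])/4.2+[170,35]
print(toolf(world(w,p[:4],73),w['o']).round(1)[:,1],toolf(world(w,p[4:],64),w['o']).round(1)[:,1])
q=np.array([(92,483),(186,483),(549,485),(641,485)])/4.2+[170,35]
print('rims',toolf(world(w,q,230.3),w['o']).round(1))
# yaw: tool x of sill along y
for v in(48,52,62): 
    m=np.r_[205:320]; f=np.polyfit(T[v,m,1],T[v,m,0],1);print('yaw',np.degrees(f[0]))
E
```

```text
sill 0.35267428307631554 [131.5675      53.93333333]
bar -0.1729865359634621 [112.42833333  67.09166667]
bartop [(np.float64(122.25), np.float64(64.12)), (np.float64(120.11), np.float64(72.2)), (np.float64(118.62), np.float64(76.3)), (np.float64(118.26), np.float64(72.93)), (np.float64(117.32), np.float64(73.4)), (np.float64(116.5), np.float64(73.1)), (np.float64(115.81), np.float64(71.75)), (np.float64(114.08), np.float64(78.0)), (np.float64(114.45), np.float64(68.76))]
rail [(np.float64(47.56), np.float64(2.57)), (np.float64(46.31), np.float64(2.51)), (np.float64(45.54), np.float64(7.92)), (np.float64(45.68), np.float64(22.81)), (np.float64(50.99), np.float64(90.95)), (np.float64(50.16), np.float64(92.11)), (np.float64(49.73), np.float64(97.01)), (np.float64(48.42), np.float64(93.32)), (np.float64(47.52), np.float64(93.67)), (np.float64(47.06), np.float64(97.88)), (np.float64(46.11), np.float64(97.65)), (np.float64(45.17), np.float64(97.55)), (np.float64(44.16), np.float64(96.92)), (np.float64(43.11), np.float64(95.99)), (np.float64(31.36), np.float64(13.28)), (np.float64(28.69), np.float64(2.66))]
[-24.4 -10.9  24.7  38.2] [-24.3 -11.4  26.2  38.7]
rims [[ 57.9 -27.4  -5.7]
 [ 57.9 -17.1  -5.7]
 [ 57.7  22.6  -5.7]
 [ 57.7  32.7  -5.7]]
yaw 0.3947941834181983
yaw 0.19201440895877597
yaw -0.10803729492441685
```

Call:
play_rows(motion="16 1 18 0; 16 1 18 0; 16 1 18 0; 16 1 18 0; 15 0.4 18 0")

```text
time: 11.35
ee_pos: [460.1, 305.3, 132.2]
eef_rot: [[-0.589, 0.808, -0.001], [0.808, 0.589, -0.0], [0.0, -0.001, -1.0]]
ft_force: [0.0, 0.4, -1.0]
grip_width: 0.675
grasp_force: 64.9
```

Call:
play_rows(motion="0 0 10 0; 0 0 8 0; 0 0 5 0; 0 0 0 0; 0 0 0 0")

```text
time: 11.98
ee_pos: [461.5, 304.3, 111.2]
eef_rot: [[-0.588, 0.809, 0.001], [0.809, 0.588, 0.0], [-0.0, 0.001, -1.0]]
ft_force: [-0.3, 0.5, -0.4]
grip_width: 0.669
grasp_force: 64.9
```

```bash
python3 - <<'E'
from h import *
import pickle
w=snap('wrist'); o=sensors.observe(); w['o']=o
print(o['time'],o['ee_pos'],o['ft_force'],w['t'])
pickle.dump(w,open('w5.pkl','wb')); cv2.imwrite('pics/10.png',cv2.resize(w['im'][60:260,130:390],(780,600),interpolation=cv2.INTER_CUBIC))
E
```

```text
12.025 [461.46512423 304.37811609 111.26029644] [-0.41802371 -0.30982914 -0.19127814] [417.77587433 365.9689799  242.32039181]
```

View pics/10.png

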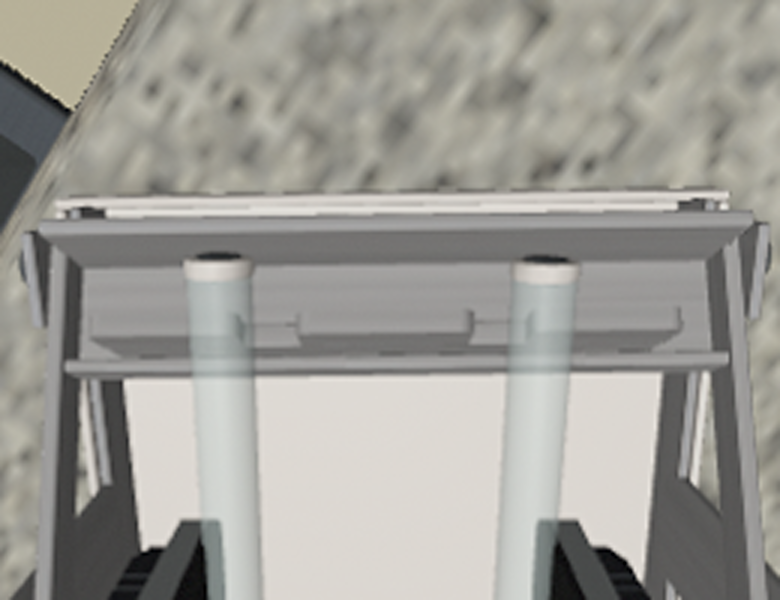

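The legs are at (221,320) and (541,320) and the notch centres at (269,325) and (501,325). Scaled by their spacing, the tube needs about +1 mm in tool y and a turn of about -0.7°. I'll apply that, lower to just above the rail, and try a softer grip so the tube can pivot.

Call:
play_rows(motion="0 1.7 4 -0.7; 0 0 4 0; 0 0 3 0; 0 0 2 0; 0 0 0 0")

```text
time: 12.65
ee_pos: [462.2, 305.3, 97.4]
eef_rot: [[-0.599, 0.801, -0.0], [0.801, 0.599, -0.0], [0.0, -0.0, -1.0]]
ft_force: [-0.4, -0.2, -0.5]
grip_width: 0.681
grasp_force: 64.9
```

Call:
play_rows(motion="0 0 0 0; 0 0 0 0", jaw=0.33)

```text
time: 12.9
ee_pos: [462.4, 305.4, 97.9]
eef_rot: [[-0.599, 0.801, 0.0], [0.801, 0.599, 0.0], [-0.0, 0.0, -1.0]]
ft_force: [0.2, 0.2, -0.7]
grip_width: 0.673
grasp_force: 64.9
```

Call:
play_rows(motion="0 0 0 0; 0 0 0 0", jaw=0.36)

```text
time: 13.15
ee_pos: [462.4, 305.4, 97.8]
eef_rot: [[-0.599, 0.801, 0.0], [0.801, 0.599, 0.0], [-0.0, 0.0, -1.0]]
ft_force: [-0.2, 0.1, -1.1]
grip_width: 0.678
grasp_force: 45.8
```

Call:
play_rows(motion="0 0 0 0; 0 0 0 0", jaw=0.375)

```text
time: 13.4
ee_pos: [462.3, 305.4, 97.7]
eef_rot: [[-0.599, 0.801, -0.0], [0.801, 0.599, 0.0], [0.0, -0.0, -1.0]]
ft_force: [-0.6, -0.0, -1.2]
grip_width: 0.687
grasp_force: 28.1
```

Grip force follows the opening, so I'll go to about 15 N and lower gently onto the rail.

Call:
play_rows(motion="0 0 0 0; 0 0 1.5 0; 0 0 1.5 0; 0 0 1.5 0; 0 0 0 0", jaw=0.386)

```text
time: 14.02
ee_pos: [462.3, 305.4, 93.3]
eef_rot: [[-0.599, 0.801, -0.0], [0.801, 0.599, -0.0], [0.0, -0.0, -1.0]]
ft_force: [-1.6, -0.6, 1.0]
grip_width: 0.691
grasp_force: 16.4
```

Call:
play_rows(motion="0 0 1.5 0; 0 0 1.5 0; 0 0 1 0; 0 0 0 0")

```text
time: 14.52
ee_pos: [462.3, 305.6, 89.2]
eef_rot: [[-0.599, 0.801, 0.0], [0.801, 0.599, 0.0], [0.0, 0.0, -1.0]]
ft_force: [-3.0, 1.3, 3.6]
grip_width: 0.689
grasp_force: 16.7
```

Call:
play_rows(motion="0 0 1.5 0; 0 0 1.5 0; 0 0 1.5 0; 0 0 1 0; 0 0 0 0")

```text
time: 15.15
ee_pos: [462.5, 305.4, 83.6]
eef_rot: [[-0.599, 0.801, 0.0], [0.801, 0.599, -0.0], [-0.0, 0.0, -1.0]]
ft_force: [-2.1, 1.1, 3.6]
grip_width: 0.693
grasp_force: 17.2
```

```bash
python3 - <<'E'
from h import *
import pickle
w=snap('wrist'); o=sensors.observe(); w['o']=o
print(o['time'],o['ee_pos'],o['ft_force'])
pickle.dump(w,open('w6.pkl','wb'))
# white rim pixels: bright, low saturation, above pads
hsv=cv2.cvtColor(w['im'],cv2.COLOR_BGR2HSV)
c=cloud(w);T=toolf(c.reshape(-1,3),o).reshape(384,512,3)
m=((np.abs(np.abs(T[...,1]-1)-25)<9)&(T[...,0]>40)&(T[...,0]<66)&(c[...,2]>50)&(hsv[...,2]>190)).astype(np.uint8)
n,l,st,ce=cv2.connectedComponentsWithStats(m)
for i in range(1,n):
    if st[i,4]>15: print(st[i],ce[i],np.median(T[l==i],0).round(1),np.median(c[l==i][:,2]).round(1))
E
```

```text
15.2 [462.44075445 305.33183626  83.64658108] [-2.19723028  1.68669557  3.41458541]
[198 145  14   6  67] [204.37313433 147.89552239] [ 57.  -24.1   3.9] 79.7
[298 146  16   6  71] [306.04225352 148.47887324] [56.5 25.6  3.8] 79.9
```

The tube is pitching as intended, at only about 4 N. Now I'll locate the teeth edges relative to the legs by depth.

```bash
python3 - <<'E'
from h import *
import pickle
w=pickle.load(open('w6.pkl','rb'));o=w['o']
c=cloud(w);T=toolf(c.reshape(-1,3),o).reshape(384,512,3);g=cv2.cvtColor(w['im'],cv2.COLOR_BGR2GRAY)
for v in range(150,182,3):
    print(v,' '.join('%d:%d,%d,%d'%(T[v,u,1],T[v,u,0],c[v,u,2],g[v,u]) for u in range(180,330,5)))
E
```

```text
150 -44:51,51,113 -41:51,49,112 -38:51,50,112 -35:51,51,110 -26:55,79,193 -23:56,81,200 -21:55,79,182 -19:55,77,145 -20:51,50,111 -17:51,49,111 -14:51,50,111 -11:51,50,111 -8:51,49,112 -5:51,50,112 -2:51,50,111 0:51,50,111 3:51,50,111 6:51,50,111 9:51,51,111 12:51,50,112 15:51,51,111 18:51,49,111 21:51,51,112 24:51,51,115 23:55,77,198 24:56,81,209 27:55,80,202 30:55,78,164 39:51,51,114 42:51,50,112
153 -45:49,44,108 -42:49,44,108 -39:48,43,109 -36:49,44,107 -26:54,79,158 -23:54,81,169 -21:54,80,153 -19:54,77,121 -21:49,45,108 -17:49,45,109 -14:49,46,108 -11:49,46,108 -8:49,45,107 -5:49,44,107 -2:48,44,107 0:49,45,107 3:49,44,107 6:49,46,107 9:49,45,106 12:49,44,107 16:48,44,108 19:49,45,108 21:49,47,107 25:49,45,108 1:75,214,157 25:54,79,172 27:54,80,163 30:54,77,129 40:48,44,108 43:49,44,108
156 -46:46,42,159 -43:46,42,159 -40:46,42,158 -37:46,41,158 -26:53,79,177 -23:53,80,187 -21:53,81,172 -19:52,78,145 -21:46,42,159 -18:46,41,158 -15:46,42,159 -12:46,41,159 -8:46,41,158 -5:46,41,160 -2:46,42,159 0:46,41,159 3:46,42,160 6:46,41,160 9:46,43,160 13:46,42,161 16:46,42,160 19:46,42,16
[... 2621 characters left out ...]
19:42,79,135 -21:34,47,142 -15:40,72,154 -12:40,72,152 -10:40,72,152 -7:40,71,152 -4:40,72,152 1:75,214,152 0:40,72,153 3:40,72,152 5:40,72,151 8:40,72,152 11:40,72,152 13:40,71,151 16:40,71,150 19:40,71,114 25:34,48,140 22:43,83,166 25:43,83,181 27:43,83,169 30:42,81,125 35:40,73,156 37:40,72,152
180 -39:39,73,156 -36:39,73,156 -33:39,73,156 -31:39,72,134 -26:41,84,143 -24:41,82,185 -21:41,83,169 -19:41,80,140 -19:36,62,150 -15:38,72,155 -12:39,73,157 -10:39,73,157 -7:38,71,157 -4:39,73,157 -2:39,73,156 0:39,73,156 3:39,73,157 5:39,73,157 8:39,73,158 11:39,73,157 13:39,73,157 16:39,74,157 19:38,70,114 23:35,61,140 22:41,82,172 25:42,84,186 27:41,83,176 30:41,80,122 35:38,72,156 37:38,72,156
```

```bash
python3 - <<'E'
from h import *
import pickle
w=pickle.load(open('w6.pkl','rb'));o=w['o']
c=cloud(w);T=toolf(c.reshape(-1,3),o).reshape(384,512,3)
for v in (177,180):
    for a,b in((190,200),(212,228),(286,296),(308,322)):
        print(v,' '.join('%.1f:%d'%(T[v,u,1],c[v,u,2]) for u in range(a,b)))
E
```

```text
177 -34.0:72 -33.1:73 -32.6:73 -32.5:71 -31.9:72 -31.5:71 -30.8:72 -28.7:79 -27.6:82 -27.0:82
177 -20.6:82 -20.1:82 -19.8:81 -19.5:79 -18.9:80 -23.1:48 -22.6:47 -21.9:47 -21.3:47 -20.7:47 -17.1:71 -16.5:71 -15.9:72 -15.3:72 -14.8:72 -14.3:71
177 17.1:72 17.7:72 18.2:72 18.7:72 19.3:71 23.0:47 23.6:47 24.2:47 24.8:48 25.4:48
177 26.6:83 27.1:83 27.6:83 28.0:83 28.6:83 29.5:81 29.7:83 30.7:81 33.3:71 33.7:71 34.4:71 34.7:72 35.0:73 36.0:71
180 -33.9:73 -33.6:72 -33.2:71 -32.5:72 -31.8:73 -31.4:72 -30.9:72 -28.5:81 -27.8:81 -27.1:82
180 -20.6:83 -20.1:83 -19.7:82 -19.5:80 -18.8:81 -21.5:60 -20.6:62 -20.2:60 -19.4:62 -19.0:60 -17.1:71 -16.5:72 -15.8:73 -15.4:72 -14.9:72 -14.2:73
180 17.1:73 17.6:73 18.0:74 18.6:73 19.5:70 21.1:62 21.8:61 22.5:60 23.0:61 23.6:61
180 26.8:83 27.2:83 27.6:83 28.4:82 28.7:83 29.3:83 29.9:82 30.8:80 33.3:72 33.7:72 33.9:73 34.6:73 35.3:72 35.8:72
```

The notch midpoint is at y≈1.15 and the tube midpoint at about 1.0, so they are aligned. Continue lowering.

Call:
play_rows(motion="0 0 1 0; 0 0 1 0; 0 0 1 0; 0 0 0 0")

```text
time: 15.7
ee_pos: [462.5, 305.3, 80.7]
eef_rot: [[-0.599, 0.801, 0.0], [0.801, 0.599, -0.0], [-0.0, 0.0, -1.0]]
ft_force: [-0.6, -0.2, 4.7]
grip_width: 0.694
grasp_force: 17.6
```

Call:
play_rows(motion="0 0 1 0; 0 0 1 0; 0 0 0 0; 0 0 0 0")

```text
time: 16.2
ee_pos: [462.5, 305.3, 78.8]
eef_rot: [[-0.599, 0.801, 0.0], [0.801, 0.599, -0.0], [-0.0, 0.0, -1.0]]
ft_force: [-1.3, -1.6, 5.4]
grip_width: 0.693
grasp_force: 17.8
```

```bash
cat > rim.py <<'E'
from h import *
w=snap('wrist'); o=sensors.observe()
print(o['time'],o['ee_pos'],o['ft_force'].round(1),o['grasp_force'])
hsv=cv2.cvtColor(w['im'],cv2.COLOR_BGR2HSV)
c=cloud(w);T=toolf(c.reshape(-1,3),o).reshape(384,512,3)
m=((np.abs(np.abs(T[...,1]-1)-25)<9)&(T[...,0]>40)&(T[...,0]<70)&(c[...,2]>45)&(hsv[...,2]>185)).astype(np.uint8)
n,l,st,ce=cv2.connectedComponentsWithStats(m)
for i in range(1,n):
    if st[i,4]>15: print(st[i],np.median(T[l==i],0).round(1),np.median(c[l==i][:,2]).round(1))
# profile along legs
for y0 in(-24,26):
    q=[]
    for x0 in range(26,64,4):
        s=(abs(T[...,1]-y0)<3)&(abs(T[...,0]-x0)<1.5)&(c[...,2]>40); q.append((x0,round(float(np.percentile(c[...,2][s],90)),1) if s.any() else None))
    print(y0,q)
s=(abs(T[...,1]-1)<14)&(T[...,0]>42)&(T[...,0]<75)&(c[...,2]>30)
P=np.c_[T[...,0][s],c[...,2][s]]; 
print('behind bar',[(x0,round(float(np.median(P[abs(P[:,0]-x0)<1,1])),1)) for x0 in range(44,74,2) if (abs(P[:,0]-x0)<1).any()])
E
python3 rim.py
```

```text
16.25 [462.50644013 305.29404296  78.75264871] [-0.5 -1.6  5.2] 17.77941584587097
[201 148  13   6  63] [ 54.6 -24.   10.2] 68.5
[296 149  15   5  65] [54.4 25.3 10.3] 68.4
-24 [(26, 81.2), (30, 79.3), (34, 77.7), (38, 76.1), (42, 74.4), (46, 72.5), (50, 71.0), (54, 69.4), (58, 64.0), (62, 62.9)]
26 [(26, 81.1), (30, 79.4), (34, 77.7), (38, 76.3), (42, 74.7), (46, 73.0), (50, 71.3), (54, 69.5), (58, 63.8), (62, 63.6)]
behind bar [(44, 43.4), (46, 42.5), (48, 42.9), (50, 46.8), (52, 51.6), (54, 55.2), (56, 59.3), (58, 62.8), (60, 63.2), (62, 62.8)]
```

Call:
play_rows(motion="0 0 1 0; 0 0 1 0; 0 0 0 0; 0 0 0 0")

```text
time: 16.75
ee_pos: [462.5, 305.4, 76.9]
eef_rot: [[-0.599, 0.801, 0.0], [0.801, 0.599, -0.0], [-0.0, 0.0, -1.0]]
ft_force: [-0.7, -0.9, 5.7]
grip_width: 0.694
grasp_force: 18.1
```

```bash
python3 rim.py
```

```text
16.8 [462.54013911 305.38253429  76.92064179] [-0.6 -1.4  5.2] 18.080428540706635
[201 150  14   6  55] [ 53.5 -24.2  12.8] 64.1
[295 150  15   6  65] [53.1 25.2 12.8] 64.1
-24 [(26, 77.9), (30, 76.3), (34, 74.6), (38, 72.6), (42, 70.7), (46, 68.9), (50, 66.7), (54, 65.0), (58, 64.0), (62, 63.5)]
26 [(26, 78.1), (30, 76.4), (34, 74.4), (38, 72.5), (42, 70.5), (46, 68.7), (50, 66.7), (54, 65.1), (58, 63.9), (62, 62.9)]
behind bar [(44, 43.4), (46, 42.6), (48, 43.0), (50, 47.5), (52, 51.0), (54, 55.3), (56, 59.8), (58, 63.3), (60, 63.0), (62, 62.0)]
```

Call:
play_rows(motion="0 0 0.7 0; 0.7 0 0.5 0; 0.8 0 0.4 0; 0 0 0 0; 0 0 0 0")

```text
time: 17.42
ee_pos: [462.3, 306.9, 76.2]
eef_rot: [[-0.599, 0.801, 0.002], [0.801, 0.599, 0.001], [-0.001, 0.002, -1.0]]
ft_force: [-1.0, -1.0, 9.5]
grip_width: 0.696
grasp_force: 18.2
```

```bash
python3 rim.py
```

```text
17.475 [462.31835442 306.89882464  76.16387227] [-0.4 -1.2  9.2] 18.19090873003006
[202 150  13   6  55] [ 53.6 -24.1  12.6] 63.5
[295 151  15   5  61] [53.1 25.2 12.4] 63.8
-24 [(26, 77.3), (30, 75.8), (34, 73.5), (38, 71.5), (42, 69.8), (46, 67.7), (50, 65.9), (54, 64.2), (58, 64.1), (62, None)]
26 [(26, 77.9), (30, 75.7), (34, 73.5), (38, 72.0), (42, 70.2), (46, 68.0), (50, 66.2), (54, 64.3), (58, 64.1), (62, None)]
behind bar [(44, 42.9), (46, 42.4), (48, 46.0), (50, 50.0), (52, 53.8), (54, 58.0), (56, 62.5), (58, 63.2), (60, 62.5)]
```

Seated on notch floors and rail, with about 1.5 mm to the sill. I'll ease the down force and nudge toward the sill.

Call:
play_rows(motion="0.7 0 -0.2 0; 0.7 0 0.2 0; 0.5 0 0.2 0; 0 0 0 0; 0 0 0 0")

```text
time: 18.1
ee_pos: [461.3, 308.0, 75.5]
eef_rot: [[-0.599, 0.801, 0.002], [0.801, 0.599, -0.0], [-0.001, 0.002, -1.0]]
ft_force: [0.3, -1.8, 5.4]
grip_width: 0.695
grasp_force: 18.0
```

```bash
python3 rim.py
```

```text
18.15 [461.3153144  308.03919573  75.53296648] [ 0.8 -1.8  6.6] 17.998431622982025
[201 151  14   5  48] [ 53.3 -24.5  12.3] 63.1
[295 151  15   5  60] [53.2 25.1 12.5] 63.0
-24 [(26, 76.8), (30, 75.0), (34, 72.9), (38, 71.2), (42, 69.3), (46, 67.4), (50, 65.3), (54, 64.0), (58, 63.6), (62, None)]
26 [(26, 77.0), (30, 75.1), (34, 72.9), (38, 71.1), (42, 69.2), (46, 67.5), (50, 65.5), (54, 64.0), (58, 63.7), (62, None)]
behind bar [(44, 42.2), (46, 44.3), (48, 48.9), (50, 53.0), (52, 57.0), (54, 61.3), (56, 63.3), (58, 62.7)]
```

Call:
play_rows(motion="0.5 0 0.2 0; 0.5 0 0.2 0; 0 0 0 0; 0 0 0 0")

```text
time: 18.65
ee_pos: [461.3, 308.2, 75.5]
eef_rot: [[-0.599, 0.801, 0.003], [0.801, 0.599, -0.001], [-0.003, 0.002, -1.0]]
ft_force: [2.1, -5.0, 7.7]
grip_width: 0.689
grasp_force: 18.1
```

Contact with the sill (about 5 N along the slope). I'll ease the preload and open gradually.

Call:
play_rows(motion="-0.5 0 -0.6 0; 0 0 0 0; 0 0 0 0")

```text
time: 19.02
ee_pos: [461.2, 308.2, 75.6]
eef_rot: [[-0.599, 0.801, 0.003], [0.801, 0.599, -0.001], [-0.002, 0.002, -1.0]]
ft_force: [3.5, -3.7, 4.4]
grip_width: 0.696
grasp_force: 17.9
```

Call:
play_rows(motion="0 0 0 0; 0 0 0 0; 0 0 0 0", jaw=0.42)

```text
time: 19.4
ee_pos: [459.3, 308.5, 74.5]
eef_rot: [[-0.599, 0.801, -0.001], [0.801, 0.599, -0.0], [0.001, -0.001, -1.0]]
ft_force: [1.2, -0.1, 0.5]
grip_width: 0.708
grasp_force: 0.3
```

Call:
play_rows(motion="0 0 0 0; 0 0 0 0; 0 0 0 0", jaw=0.5)

```text
time: 19.77
ee_pos: [459.8, 308.5, 75.0]
eef_rot: [[-0.599, 0.801, -0.0], [0.801, 0.599, -0.0], [0.0, -0.0, -1.0]]
ft_force: [0.6, 0.5, -0.4]
grip_width: 0.751
grasp_force: 0.0
```

Call:
play_rows(motion="0 0 0 0; 0 0 0 0; 0 0 0 0; 0 0 0 0", jaw=0.9)

```text
time: 20.27
ee_pos: [460.0, 308.5, 75.1]
eef_rot: [[-0.599, 0.801, -0.0], [0.801, 0.599, 0.0], [0.0, 0.0, -1.0]]
ft_force: [-0.1, -0.2, -0.9]
grip_width: 0.948
grasp_force: 0.0
```

```bash
python3 rim.py
```

```text
20.325 [460.0179289  308.50277185  75.09994702] [-0.1 -0.9 -0.3] 0.0
[200 153  12   5  40] [ 52.4 -24.8  11.6] 63.5
[295 153  13   4  42] [52.4 24.7 11. ] 64.1
-24 [(26, 76.7), (30, 75.1), (34, 73.2), (38, 71.5), (42, 69.3), (46, 67.7), (50, 65.9), (54, 64.2), (58, 63.1), (62, None)]
26 [(26, 76.8), (30, 74.9), (34, 73.2), (38, 71.2), (42, 69.5), (46, 67.7), (50, 65.5), (54, 64.2), (58, 62.8), (62, None)]
behind bar [(44, 42.5), (46, 46.8), (48, 51.5), (50, 55.6), (52, 59.7), (54, 63.2), (56, 62.9), (58, 61.6)]
```

Released; the tube stayed put. Retract straight up and check.

Call:
play_rows(motion="0 0 -4 0; 0 0 -10 0; 0 0 -20 0; 0 0 -30 0; 0 0 -30 0")

```text
time: 20.95
ee_pos: [460.1, 308.6, 170.8]
eef_rot: [[-0.599, 0.801, 0.001], [0.801, 0.599, 0.0], [-0.0, 0.001, -1.0]]
ft_force: [0.3, 0.4, -0.3]
grip_width: 0.948
grasp_force: 0.0
```

Call:
play_rows(motion="0 0 -20 0; 0 0 0 0; 0 0 0 0; 0 0 0 0")

```text
time: 21.45
ee_pos: [459.3, 308.2, 187.8]
eef_rot: [[-0.599, 0.801, -0.002], [0.801, 0.599, -0.001], [0.001, -0.002, -1.0]]
ft_force: [-0.5, 0.3, 0.1]
grip_width: 0.951
grasp_force: 0.0
```

```bash
python3 - <<'E'
from h import *
w=snap('wrist');o=sensors.observe();print(o['time'],o['ee_pos'],o['ft_force'].round(1))
cv2.imwrite('pics/11.png',w['im'])
c=cloud(w);T=toolf(c.reshape(-1,3),o).reshape(384,512,3)
Z=c[...,2]
def prof(y0,h,xs): 
    q=[]
    for x0 in xs:
        s=(abs(T[...,1]-y0)<h)&(abs(T[...,0]-x0)<1.5)&(Z>30)&(Z<130); q.append((x0,round(float(np.percentile(Z[s],80)),1) if s.any() else None))
    return q
for y0 in(-24,25.5): print(y0,prof(y0,2.5,range(-30,66,6)))
print('bar',prof(1,12,range(32,68,2)))
# cross piece / rail
print('mid',prof(1,10,range(-64,-10,3)));print('rail',prof(45,8,range(-50,-10,3)))
E
```

```text
21.5 [459.4014963  308.23902667 187.86566876] [ 0.3  0.  -0.6]
-24 [(-30, 102.4), (-24, 100.0), (-18, 97.4), (-12, 94.2), (-6, 91.5), (0, 88.4), (6, 85.9), (12, 83.4), (18, 80.1), (24, 77.5), (30, 74.5), (36, 72.3), (42, 68.9), (48, 66.0), (54, 64.1), (60, None)]
25.5 [(-30, 102.5), (-24, 99.6), (-18, 96.9), (-12, 94.2), (-6, 91.3), (0, 88.2), (6, 86.1), (12, 83.1), (18, 80.1), (24, 77.6), (30, 75.0), (36, 72.2), (42, 68.9), (48, 66.1), (54, 64.2), (60, None)]
bar [(32, 71.7), (34, 73.6), (36, 73.1), (38, 72.0), (40, 44.2), (42, 43.4), (44, 44.9), (46, 49.8), (48, 53.1), (50, 57.7), (52, 61.8), (54, 63.8), (56, 63.7), (58, 62.9), (60, None), (62, None), (64, None), (66, None)]
mid [(-64, None), (-61, 113.0), (-58, 114.4), (-55, 114.5), (-52, 112.7), (-49, None), (-46, None), (-43, None), (-40, 93.1), (-37, 94.2), (-34, 93.6), (-31, 92.1), (-28, None), (-25, None), (-22, None), (-19, None), (-16, None), (-13, None)]
rail [(-50, None), (-47, None), (-44, None), (-41, 92.2), (-38, 93.9), (-35, 94.1), (-32, 92.5), (-29, None), (-26, None), (-23, None), (-20, None), (-17, None), (-14, None), (-11, None)]
```

The tube lies parallel to the frame (0.437 vs 0.44 rad), on the rail, down in both notches and at the sill. Handing in.

```bash
python3 -c "
from station import manip
print(manip.job_done())"
```

```text
the job is handed in; nothing more can be done
None
```

The U-tube was pushed sideways out of its clip, lifted clear and laid on the rack, bend uppermost. The last depth check before hand-in showed both ends in the notches, about 1 mm from seated depth or less and at the sill. The tube was released and the job handed in at about 21.5 s; the system gave no verdict back.

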